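# Load the thrust bearing of a bench whirler

## Task

Rebuild the thrust bearing of the potter's bench whirler: get the two plain washers and the thicker, oil-grooved thrust plate, which lie on its base, into the bearing bore as one column, with the thrust plate between the two washers. Every part must lie flat and fully home, so that the top washer ends just below the base's surface. Seat them with feeling, never forcing them, and leave the other things on the bench alone.

Things in the scene. Friction and masses are not known exactly. Their poses are not given: they have to be found in the camera images.
- base: fixed base of a bench whirler (turntable): planed dark steel disc, 336 mm across, on a hub and feet, flat top 42 mm above the bench. Flush in its middle, clamped, is a 156 mm eccentric carrier with the bearing bore: 94 mm across, 26 mm deep, flat floor, plain rim. The bore's centre is 10 mm from the disc's middle in a direction not reported: see it or feel for its wall. Origin on the bench under the disc's middle, z up
- washer_a: plain flat washer: steel ring, outside diameter 92 mm, centre hole 16 mm, 7 mm thick, about 350 g, both faces alike; too wide to grip across, its hole too small for fingers. Origin at the centre of its underside, z up. Starts flat on the base, its centre 95 to 130 mm from the disc's middle. May go in before or after washer_b
- washer_b: second washer, the same as washer_a. All parts enter the bore with 1 mm to spare all round. One pushed over the bore stays level until its centre is about 10 mm from the bore's; then its leading edge dips, its rear edge lifts by about 10 mm, and it may hang askew until pushed on or pressed on its high side
- thrust_plate: thrust plate: steel ring as wide as the washers (92 mm, hole 16 mm) but 10 mm thick, about 500 g, with 8 dark radial oil grooves joined by a round one on each face. Origin at the centre of its underside, z up. Starts and fits as the washers do. The whole column is 7 + 10 + 7 = 24 mm high, so the top washer's upper face ends 2 mm below the base's top
- wheel_head: bystander: the whirler's wheel head, a dark disc 300 mm across lying upside down on the bench to the robot's right, its spindle standing up to 105 mm; origin at the centre of its underside
- grease_tin: bystander: closed tin, 90 mm across, 60 mm high; origin at the centre of its underside
- cup: bystander: clay cup, 80 mm across, 85 mm high; origin at the centre of its underside
- spanner: bystander: steel spanner 190 mm long lying on the bench; origin under its middle
Not all that is in view belongs to the job. What is shaped like the thrust_plate but brown or green is not meant.

How it is judged:
At the end, for the whole second after the job is handed in: washer, thrust plate, washer form one column in the bore: all flat within 0.05 rad, centred on one another within 4 mm and at rest; the thrust plate's underside 5 to 9 mm above the bore's floor (one washer below it, one above); both washers' upper faces below the base's top (horizontal distance between each of washer_a, washer_b and thrust_plate below 0.004 m and angle between each of washer_a, washer_b, thrust_plate's own z axis and vertical below 0.05 rad and z of thrust_plate in the frame of base between 0.021 and 0.025 m and z of each of washer_a, washer_b in the frame of base below 0.035 m and linear speed of each of washer_a, washer_b, thrust_plate below 0.01 m/s); the robot touches nothing.
It fails at once if a part is forced: pushed or pressed by the fingers with more than 80 N (contact force between the fingers and washer_a above 80 N or contact force between the fingers and washer_b above 80 N or contact force between the fingers and thrust_plate above 80 N).
It fails at once if a bystander is disturbed: moved by more than 30 mm (distance of any of wheel_head, grease_tin, cup, spanner from where it was at the start of the episode above 0.03 m).
It also fails if it takes over 64 s, if anything falls off the work surface, if the arm or the gripper's body presses on something with over 40 N, if the wrist force passes 120 N, or if a joint passes its speed limit or range.

## Robot

A 6-joint arm with a two-finger parallel gripper is mounted at the origin on the work surface. World frame = base frame: x ahead of the robot, y to its left, z up, the work surface at z = 0. Lengths are in m, angles in rad, forces in N, time in s.
With the tool pointing down it reaches from about 0.325 to 0.9 m from the base axis. Payload 3.5 kg.
Tool frame: the origin (TCP) lies at the very end of the fingers, on their centre line; the grasp point (between the pads) lies 19 mm behind it (r.grasp_offset is the x of the grasp point in the tool frame, in m); x points along the fingers, y is the direction in which the jaws open and shut, and the axes are right-handed (so a half turn about x gives the same grasp; the last joint's range is limited). The gripper opens to 85 mm and grips with 20 to 120 N. Pads are 22 mm wide; open, the fingers measure 114 mm over their backs; the gripper's body (76 mm by 85 mm) begins 54 mm behind the grasp point. The pads swing forward as they close: fully open they stand 13 mm farther back than shut.
Start: joints at [-1.418, 0.276, -0.026, 1.268, 0, 1.467], TCP at [0.158, -0.605, 0.231] pointing down, gripper open.
Joint ranges: [-3.12, 3.12], [-0.85, 1.88], [-1.08, 1.24], [-1.95, 2.15], [-1.57, 1.53], [-3.14, 3.14]. Speed limits (rad/s): [2.57, 2.57, 3.14, 3.14, 3.14, 3.14].

## Interface

Orientations are given as a 3x3 rotation matrix whose columns are the frame's x, y, z axes.
In Python, from rig import r, viewer, close_job gives the robot as it stands.
- The arm moves only by the shell command python3 -m crank 'ROWS' [OPENING] [FORCE]. ROWS is JSON, a list of rows, each a list of 2 entries, a list of its own where there are three numbers: the shift along the world's x, y, z in m, then the turn about the world's z in degrees. A call has 1 to 12 rows; each row is the pose to reach, as a shift and turn from the pose commanded when the call began; what a row does not reach only later rows make up. A row lasts 1/8 s, in which the tool goes at most 62.5 mm and 10.7 degrees, less where a joint would pass 70% of its speed; a pose out of reach is approached as far as the arm can. A call with a gripper value outside its range is refused whole. OPENING is the opening, from -1 (shut) to 1 (fully open), set as the call begins (- or left out, the last holds). The fingers move at their own pace and stop on an object; FORCE is the grip in N (left out, the last holds). Time passes only in rows, so rows that repeat a pose let the fingers close. It gives the time, the measured TCP pose, the force and the opening at its end, in the units of the state.
- r.observe(): the state, without advancing time (a new reading comes with each control period).
- viewer.camera(name): name is "scene" or "top" or "wrist"; returns a dict with "image" (420x560x3 uint8, blue, green, red), "vertical_fov" (degrees; the focal length in pixels is half the picture's height over the tangent of half this angle, whatever the lens; pixels are square), "cx", "cy" (the principal point, pixels), "pose" (4x4, takes a point from camera to world coordinates). Camera axes: x right, y down, z forward; pixel columns grow to the right and rows downward; lengths in m; the calibration is good to about 2 mm. A picture is of the moment at which its call begins. There is no depth.
- close_job(): hands the job in, once; it reports no verdict.
The state is a dict: "time_s": time; "joint_positions": joint angles; "joint_vel": joint speeds; "tau": joint torques, N m; "eef_pos": TCP position; "tool_rot": TCP orientation; "ft_force": force on the tool from outside, world axes, zero at the start; "wrist_torque": the same for the moment, N m; "width": finger opening in m.
Only numpy, scipy, OpenCV 4.12 (cv2) and the standard library are available. Lean on these libraries where they do the work, as an engineer would, in place of code of your own. Each camera call takes 0.05 s, during which the arm holds its last target. There are 200 camera calls.

## Working session

There is one attempt and no reset: what is moved stays moved. The work goes in short steps, Python scripts to look and compute and a shell command to move; the robot and the scene stay as the last step left them, time stands still between calls to the robot, and variables do not carry over. Pictures are saved under pics/ and viewed, about 8 in all and at most 12, crops included, and the job is handed in when it is done.

```bash
ls; mkdir -p pics; python3 - <<'E'
from rig import r, viewer
import cv2,numpy as np
s=r.observe();print({k:np.round(v,3).tolist() for k,v in s.items()})
for n in("top","scene"):
    c=viewer.camera(n);cv2.imwrite(f"pics/{n}0.png",c["image"]);print(n,c["vertical_fov"],c["cx"],c["cy"],np.round(c["pose"],4).tolist())
E
```

```text
pics
{'time_s': 0.0, 'joint_positions': [-1.418, 0.277, -0.028, 1.268, -0.0, 1.467], 'joint_vel': [-0.003, 0.001, 0.0, -0.003, 0.001, 0.0], 'tau': [-0.0, -44.55, 29.521, 0.016, 0.0, 0.0], 'eef_pos': [0.158, -0.604, 0.23], 'tool_rot': [[-0.0, 0.253, -0.967], [0.002, -0.967, -0.253], [-1.0, -0.002, -0.0]], 'ft_force': [-0.62, 0.453, -0.044], 'wrist_torque': [-0.041, -0.038, -0.011], 'width': 0.086}
top 50.194500305289 274.66059456135577 208.38903559863272 [[0.0671, -0.9742, 0.2156, 0.2852], [-0.9977, -0.0652, 0.0157, -0.0455], [-0.0012, -0.2162, -0.9764, 1.4015], [0.0, 0.0, 0.0, 1.0]]
scene 46.70298056918502 272.69782333150187 206.5452315105999 [[-0.3841, 0.5188, -0.7637, 1.5934], [0.9233, 0.2085, -0.3227, 0.385], [-0.0081, -0.8291, -0.5591, 0.8044], [0.0, 0.0, 0.0, 1.0]]
```

View pics/top0.png

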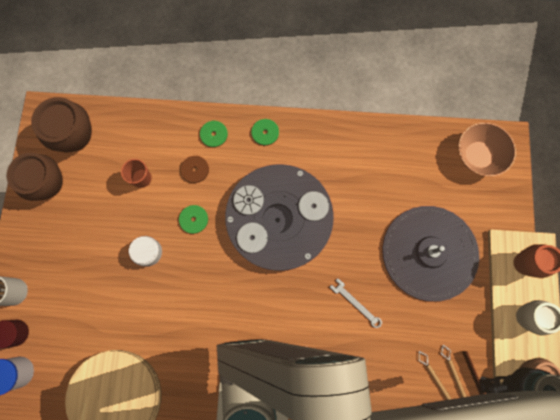

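View pics/scene0.png

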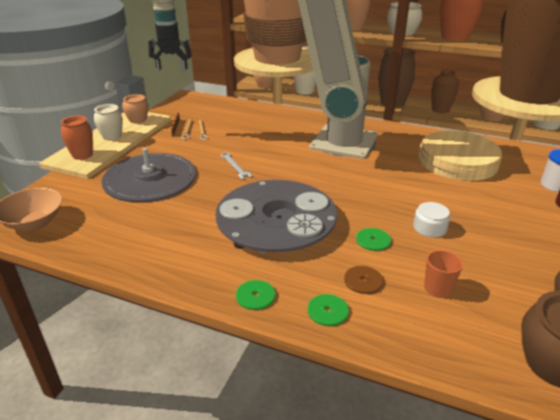

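```bash
cat > h.py <<'E'
import numpy as np,cv2
from rig import r,viewer
def K(c):
    f=c["image"].shape[0]/2/np.tan(np.radians(c["vertical_fov"])/2)
    return np.array([[f,0,c["cx"]],[0,f,c["cy"]],[0,0,1.]])
def H(c,z):  # world (x,y,1) at height z -> pixel
    T=np.linalg.inv(c["pose"]); 
    return K(c)@np.c_[T[:3,0],T[:3,1],T[:3,2]*z+T[:3,3]]
def w(c,px,z):
    return cv2.perspectiveTransform(np.array(px,float).reshape(-1,1,2),np.linalg.inv(H(c,z)))[:,0]
def rect(c,z,cx,cy,half=.2,n=560):
    # up = +x, left = +y
    s=2*half/n
    M=np.array([[0,-s,cx+half],[-s,0,cy+half],[0,0,1]])
    return cv2.warpPerspective(c["image"],H(c,z)@M,(n,n),flags=cv2.INTER_CUBIC|cv2.WARP_INVERSE_MAP)
def parts(c,z,cx,cy,half=.18):
    n=720;im=rect(c,z,cx,cy,half,n);h=cv2.cvtColor(im,cv2.COLOR_BGR2HSV)
    m=((h[...,1]<60)&(h[...,2]>120)).astype(np.uint8)
    m=cv2.morphologyEx(m,cv2.MORPH_CLOSE,np.ones((15,15)));m=cv2.morphologyEx(m,cv2.MORPH_OPEN,np.ones((9,9)))
    s=2*half/n
    for k in cv2.findContours(m,0,2)[0]:
        a=cv2.contourArea(k)*s*s
        if a>2e-3:
            (u,v),R=cv2.minEnclosingCircle(k);mm=cv2.moments(k)
            print("  part",np.round([cx+half-mm['m01']/mm['m00']*s,cy+half-mm['m10']/mm['m00']*s],4),"eqdia",round(2*np.sqrt(a/np.pi)*1e3,1),"encl",round(2e3*R*s,1))
E
python3 - <<'E'
from h import *
o=[]
for n in("top","scene"):
    c=viewer.camera(n)
    if n=="top": p=w(c,[(279,218)],.042)[0];print(p)
    print(n);parts(c,.049,*p)
    o.append(cv2.resize(rect(c,.042,*p,.18,400),None,fx=1,fy=1))
    # disc outline
    im=rect(c,.042,*p,.22,880);h=cv2.cvtColor(im,cv2.COLOR_BGR2HSV)
    m=(h[...,1]<90).astype(np.uint8);m=cv2.morphologyEx(m,cv2.MORPH_OPEN,np.ones((9,9)));m=cv2.morphologyEx(m,cv2.MORPH_CLOSE,np.ones((25,25)))
    k=max(cv2.findContours(m,0,2)[0],key=cv2.contourArea);e=cv2.fitEllipse(k)
    print("disc",p+.22-np.array(e[0])[::-1]*.0005,np.array(e[1])*.5)
a=np.hstack(o);a=cv2.convertScaleAbs(a,alpha=1.6,beta=10);cv2.imwrite("pics/rect0.png",a)
E
```

```text
[ 0.55597042 -0.03904529]
top
  part [0.4902 0.0391] eqdia 93.8 encl 95.1
  part [ 0.6016 -0.1436] eqdia 93.9 encl 95.5
  part [0.6074 0.0595] eqdia 93.8 encl 95.6
disc [ 0.56336054 -0.03780829] [331.61245728 332.2833252 ]
scene
  part [0.4928 0.0377] eqdia 99.4 encl 106.8
  part [ 0.6043 -0.1448] eqdia 98.8 encl 104.0
  part [0.6069 0.0568] eqdia 99.3 encl 106.2
disc [ 0.57245626 -0.03697777] [331.96841431 345.02029419]
```

View pics/rect0.png

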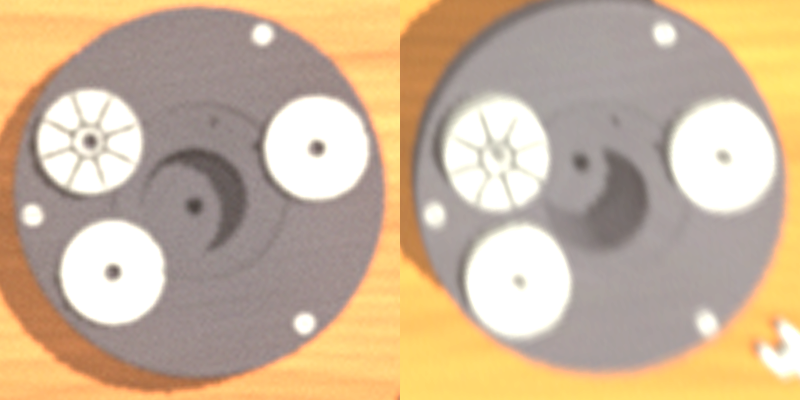

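```bash
R='[[0.502,0.575,0],117]'; python3 -m crank '[[[0.502,0.575,0],117],[[0.502,0.575,0],117],[[0.502,0.575,0],117],[[0.502,0.575,0],117],[[0.502,0.575,0],117],[[0.502,0.575,0],117],[[0.502,0.575,0],117],[[0.502,0.575,0],117],[[0.502,0.575,0],117],[[0.502,0.575,0],117],[[0.502,0.575,0],117],[[0.502,0.575,0],117]]' 0.41
```

```text
time_s: 1.7
eef_pos: [0.6525, -0.0379, 0.2312]
tool_rot: [[0.0, 0.746, 0.665], [-0.0, 0.665, -0.746], [-1.0, -0.0, 0.0]]
ft_force: [0.8, -1.6, -0.0]
width: 0.0599
```

```bash
python3 -m crank '[[[0,0,-0.06],0],[[0,0,-0.12],0],[[0,0,-0.17],0],[[0,0,-0.18],0],[[0,0,-0.18],0],[[0,0,-0.18],0]]'; python3 -m crank '[[[0,0,-0.002],0],[[0,0,-0.004],0],[[0,0,-0.004],0]]';python3 -m crank '[[[0,0,-0.002],0],[[0,0,-0.004],0],[[0,0,-0.004],0]]'
```

```text
time_s: 2.45
eef_pos: [0.6539, -0.0402, 0.0543]
tool_rot: [[0.005, 0.747, 0.665], [-0.001, 0.665, -0.747], [-1.0, 0.003, 0.004]]
ft_force: [0.3, -0.5, -0.2]
width: 0.0602
time_s: 2.82
eef_pos: [0.6514, -0.0397, 0.0476]
tool_rot: [[0.0, 0.747, 0.665], [-0.0, 0.665, -0.747], [-1.0, 0.0, 0.0]]
ft_force: [-0.9, -0.2, -0.5]
width: 0.0601
time_s: 3.2
eef_pos: [0.651, -0.0396, 0.0429]
tool_rot: [[-0.001, 0.747, 0.665], [0.0, 0.665, -0.747], [-1.0, -0.001, -0.001]]
ft_force: [-1.1, -0.4, -0.3]
width: 0.0603
```

```bash
python3 -m crank '[[[0,0,-0.001],0],[[0,0,-0.002],0],[[0,0,-0.002],0]]';python3 -m crank '[[[0,0,-0.001],0],[[0,0,-0.002],0],[[0,0,-0.002],0]]';python3 -m crank '[[[0,0,-0.001],0],[[0,0,-0.002],0],[[0,0,-0.002],0]]'
```

```text
time_s: 3.58
eef_pos: [0.6513, -0.0397, 0.0412]
tool_rot: [[-0.0, 0.747, 0.665], [0.0, 0.665, -0.747], [-1.0, -0.0, -0.0]]
ft_force: [-0.5, -0.7, 0.4]
width: 0.0599
time_s: 3.95
eef_pos: [0.6512, -0.0397, 0.0392]
tool_rot: [[-0.0, 0.747, 0.665], [0.0, 0.665, -0.747], [-1.0, -0.0, -0.0]]
ft_force: [-0.8, 0.7, 0.3]
width: 0.0603
time_s: 4.32
eef_pos: [0.6512, -0.0397, 0.0372]
tool_rot: [[-0.0, 0.747, 0.665], [0.0, 0.665, -0.747], [-1.0, -0.0, -0.0]]
ft_force: [0.7, -0.3, -0.5]
width: 0.0601
```

```bash
python3 -m crank '[[[0,0,-0.001],0],[[0,0,-0.002],0],[[0,0,-0.002],0]]';python3 -m crank '[[[0,0,-0.001],0],[[0,0,-0.002],0],[[0,0,-0.002],0]]'
```

```text
time_s: 4.7
eef_pos: [0.6515, -0.0397, 0.0369]
tool_rot: [[0.0, 0.747, 0.665], [-0.0, 0.665, -0.747], [-1.0, 0.0, 0.0]]
ft_force: [-3.6, 0.5, 7.9]
width: 0.0601
time_s: 5.08
eef_pos: [0.6515, -0.0397, 0.0369]
tool_rot: [[0.001, 0.747, 0.665], [-0.0, 0.665, -0.747], [-1.0, 0.0, 0.001]]
ft_force: [-7.3, 0.2, 17.4]
width: 0.06
```

```bash
python3 -m crank '[[[0,0,0.05],0],[[-0.04,0.025,0.05],0],[[-0.08,0.05,0.05],0],[[-0.12,0.075,0.05],0],[[-0.16,0.1,0.05],0],[[-0.202,0.124,0.05],0],[[-0.202,0.124,0.05],0],[[-0.202,0.124,0.02],0],[[-0.202,0.124,0.006],0],[[-0.202,0.124,0.006],0],[[-0.202,0.124,0.006],0]]'
python3 - <<'E'
from h import *
c=viewer.camera("top");cv2.imwrite("pics/t1.png",cv2.resize(c["image"][120:300,180:380],None,fx=4,fy=3.3))
c=viewer.camera("wrist");cv2.imwrite("pics/w1.png",c["image"])
print(r.observe()["eef_pos"])
E
```

```text
time_s: 6.45
eef_pos: [0.4503, 0.0841, 0.0398]
tool_rot: [[0.001, 0.747, 0.664], [-0.0, 0.664, -0.747], [-1.0, 0.001, 0.001]]
ft_force: [0.1, 0.3, 0.5]
width: 0.0604
[0.45049632 0.08422009 0.04007801]
```

View pics/w1.png

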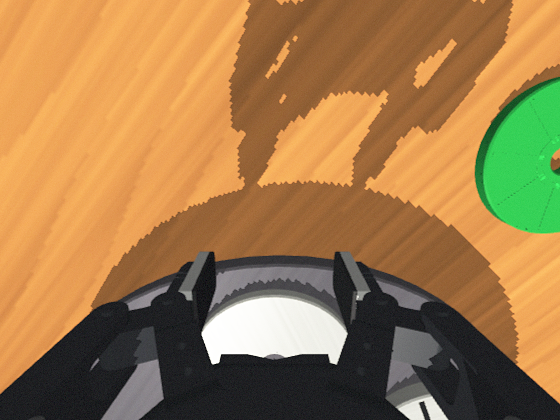

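```bash
python3 -m crank '[[[0.006,-0.0067,-0.001],0],[[0.012,-0.0134,-0.001],0],[[0.018,-0.0201,-0.001],0],[[0.024,-0.0268,-0.001],0],[[0.03,-0.0335,-0.001],0],[[0.036,-0.0402,-0.001],0],[[0.042,-0.0469,-0.001],0],[[0.048,-0.0536,-0.001],0],[[0.054,-0.0603,-0.001],0],[[0.06,-0.067,-0.001],0],[[0.065,-0.0725,-0.001],0],[[0.065,-0.0725,-0.001],0]]'
python3 - <<'E'
from h import *
for n in("top","scene"):
    c=viewer.camera(n);print(n);parts(c,.049,.556,-.039)
    if n=="top":a=rect(c,.042,.556,-.039,.12,400)
    else:a=np.hstack([a,rect(c,.042,.556,-.039,.12,400)])
cv2.imwrite("pics/r2.png",cv2.convertScaleAbs(a,alpha=1.5,beta=10))
E
```

```text
time_s: 8.05
eef_pos: [0.5156, 0.0107, 0.0385]
tool_rot: [[0.002, 0.748, 0.664], [-0.002, 0.664, -0.748], [-1.0, -0.0, 0.002]]
ft_force: [-2.1, -0.4, 0.6]
width: 0.06
top
  part [ 0.5459 -0.0392] eqdia 70.3 encl 101.2
  part [ 0.6016 -0.1436] eqdia 93.9 encl 95.7
scene
  part [ 0.6043 -0.1448] eqdia 98.9 encl 104.2
  part [0.5775 0.0166] eqdia 140.3 encl 199.9
```

View pics/r2.png

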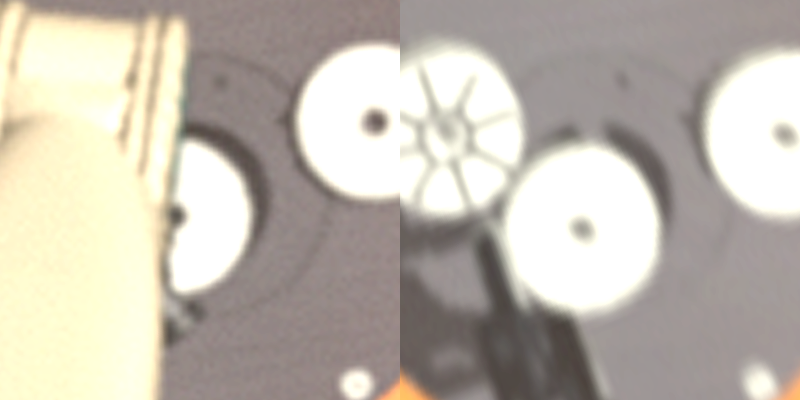

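```bash
python3 -m crank '[[[0.0013,-0.0015,0],0],[[0.0027,-0.003,0],0],[[0.004,-0.0045,0],0],[[0.0053,-0.006,0],0],[[0.0067,-0.0075,0],0],[[0.008,-0.009,0],0]]';python3 -m crank '[[[0.0013,-0.0015,0],0],[[0.0027,-0.003,0],0],[[0.0027,-0.003,0],0],[[0.0027,-0.003,0],0]]'
python3 - <<'E'
from h import *
for n in("top","scene"):
    c=viewer.camera(n)
    if n=="top":a=rect(c,.042,.556,-.039,.12,400)
    else:a=np.hstack([a,rect(c,.042,.556,-.039,.12,400)])
cv2.imwrite("pics/r3.png",cv2.convertScaleAbs(a,alpha=1.3,beta=10))
E
```

```text
time_s: 8.9
eef_pos: [0.5224, 0.0028, 0.0384]
tool_rot: [[-0.0, 0.747, 0.665], [0.0, 0.665, -0.747], [-1.0, -0.0, -0.0]]
ft_force: [-2.7, 2.3, 2.7]
width: 0.0605
time_s: 9.4
eef_pos: [0.5252, -0.0004, 0.0383]
tool_rot: [[0.0, 0.747, 0.665], [-0.0, 0.665, -0.747], [-1.0, -0.0, 0.0]]
ft_force: [0.2, 0.5, 0.0]
width: 0.0601
```

View pics/r3.png

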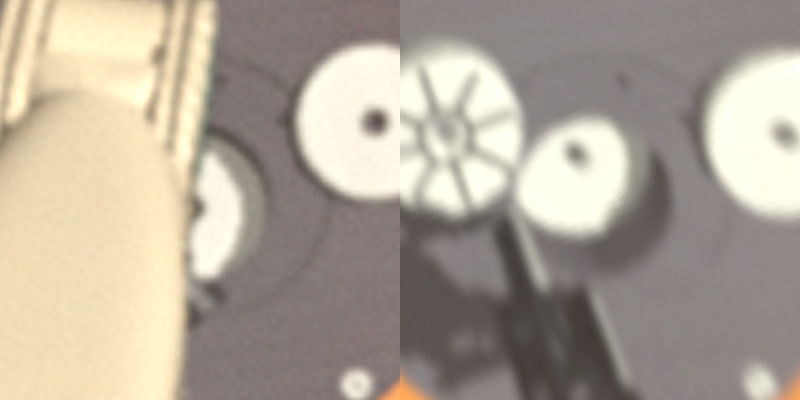

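```bash
python3 -m crank '[[[-0.004,0.004,0.025],0],[[-0.004,0.004,0.05],-10],[[0.02,0.03,0.06],-20],[[0.05,0.06,0.06],-30],[[0.08,0.09,0.06],-40],[[0.111,0.114,0.06],-50],[[0.111,0.114,0.06],-60],[[0.111,0.114,0.06],-70],[[0.111,0.114,0.06],-70],[[0.111,0.114,0.02],-70],[[0.111,0.114,0.001],-70],[[0.111,0.114,0.001],-70]]'
python3 - <<'E'
from h import *
c=viewer.camera("scene");a=rect(c,.042,.556,-.039,.12,400)
c=viewer.camera("wrist")["image"]
a=np.hstack([cv2.convertScaleAbs(a,alpha=1.3,beta=10),cv2.resize(c[:,:],(400,400))]);cv2.imwrite("pics/r4.png",a)
E
```

```text
time_s: 11.0
eef_pos: [0.6351, 0.1137, 0.0383]
tool_rot: [[-0.002, 0.881, -0.473], [-0.0, -0.473, -0.881], [-1.0, -0.002, 0.001]]
ft_force: [-0.1, -0.1, 0.8]
width: 0.0605
```

View pics/r4.png

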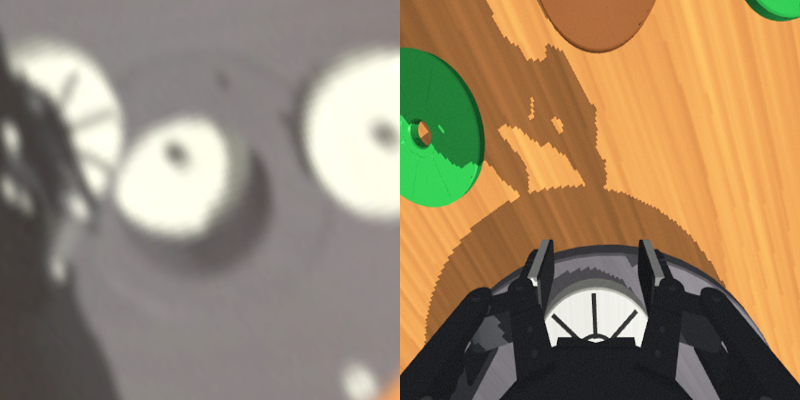

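```bash
python3 -m crank '[[[-0.0042,-0.008,0],0],[[-0.0084,-0.016,0],0],[[-0.0126,-0.024,0],0],[[-0.0167,-0.032,0],0],[[-0.021,-0.04,0],0],[[-0.025,-0.048,0],0],[[-0.0293,-0.056,0],0],[[-0.0335,-0.064,0],0],[[-0.0376,-0.072,0],0],[[-0.0418,-0.08,0],0],[[-0.046,-0.088,0],0],[[-0.0489,-0.0935,0],0]]'; python3 -m crank '[[[-0.001,-0.0018,0],0],[[-0.002,-0.0036,0],0],[[-0.003,-0.0054,0],0],[[-0.004,-0.0072,0],0],[[-0.005,-0.009,0],0]]';python3 -m crank '[[[-0.001,-0.0018,0],0],[[-0.002,-0.0036,0],0],[[-0.0028,-0.005,0],0],[[-0.0028,-0.005,0],0]]'
python3 - <<'E'
from h import *
c=viewer.camera("scene");a=rect(c,.042,.556,-.039,.12,400)
c=viewer.camera("wrist")["image"]
a=np.hstack([cv2.convertScaleAbs(a,alpha=1.2,beta=10),cv2.resize(c[:,:],(400,400))]);cv2.imwrite("pics/r5.png",a)
E
```

```text
time_s: 12.6
eef_pos: [0.5871, 0.0199, 0.0395]
tool_rot: [[0.0, 0.88, -0.475], [0.0, -0.475, -0.88], [-1.0, 0.0, -0.001]]
ft_force: [2.5, 3.8, 2.1]
width: 0.0604
time_s: 13.22
eef_pos: [0.5826, 0.0115, 0.0396]
tool_rot: [[0.001, 0.88, -0.474], [0.001, -0.474, -0.88], [-1.0, 0.001, -0.001]]
ft_force: [3.3, 4.6, 4.0]
width: 0.0602
time_s: 13.72
eef_pos: [0.5777, 0.0054, 0.0384]
tool_rot: [[-0.003, 0.88, -0.475], [-0.002, -0.475, -0.88], [-1.0, -0.002, 0.003]]
ft_force: [0.1, -1.1, 0.3]
width: 0.06
```

View pics/r5.png

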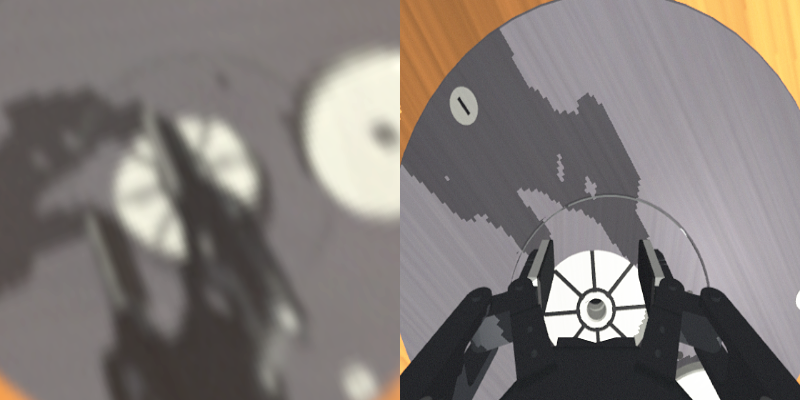

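```bash
python3 -m crank '[[[0.002,0.003,0.025],0],[[0.002,0.003,0.06],10],[[0.01,-0.05,0.06],20],[[0.02,-0.1,0.06],30],[[0.03,-0.15,0.06],40],[[0.046,-0.2065,0.06],50.5],[[0.046,-0.2065,0.06],50.5],[[0.046,-0.2065,0.03],50.5],[[0.046,-0.2065,0],50.5],[[0.046,-0.2065,0],50.5],[[0.046,-0.2065,0],50.5]]'
python3 - <<'E'
from h import *
c=viewer.camera("scene");a=rect(c,.042,.556,-.039,.12,400)
c=viewer.camera("wrist")["image"]
a=np.hstack([cv2.convertScaleAbs(a,alpha=1.2,beta=10),cv2.resize(c[:,:],(400,400))]);cv2.imwrite("pics/r6.png",a)
E
```

```text
time_s: 15.2
eef_pos: [0.6246, -0.1993, 0.039]
tool_rot: [[-0.002, 0.926, 0.377], [0.001, 0.377, -0.926], [-1.0, -0.001, -0.001]]
ft_force: [0.2, 1.4, -0.9]
width: 0.0602
```

View pics/r6.png

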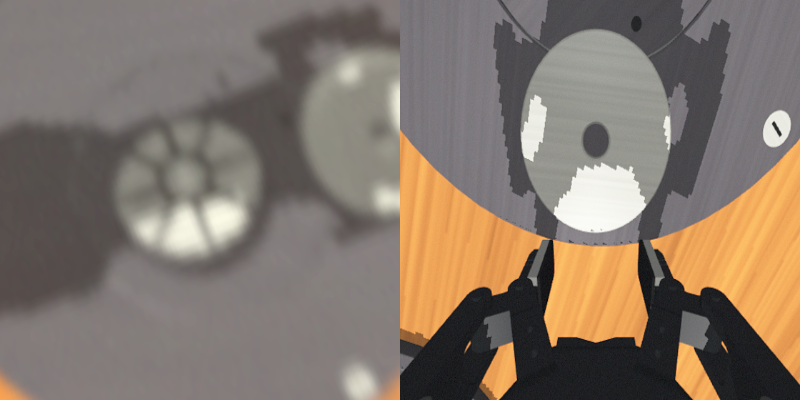

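```bash
python3 -m crank '[[[-0.0038,0.0092,0],0],[[-0.0076,0.0184,0],0],[[-0.0114,0.0276,0],0],[[-0.0152,0.0369,0],0],[[-0.019,0.0461,0],0],[[-0.0228,0.0553,0],0],[[-0.0266,0.0645,0],0],[[-0.0304,0.0737,0],0],[[-0.0342,0.083,0],0],[[-0.038,0.0922,0],0],[[-0.0411,0.1,0],0],[[-0.0434,0.1058,0],0]]'; python3 -m crank '[[[-0.0008,0.0019,0],0],[[-0.0016,0.0038,0],0],[[-0.0024,0.0057,0],0],[[-0.0032,0.0076,0],0],[[-0.004,0.0095,0],0]]';python3 -m crank '[[[-0.0008,0.0019,0],0],[[-0.0016,0.0038,0],0],[[-0.0024,0.0057,0],0],[[-0.003,0.0072,0],0],[[-0.003,0.0072,0],0]]'
python3 - <<'E'
from h import *
c=viewer.camera("scene");a=rect(c,.042,.556,-.039,.12,400)
c=viewer.camera("wrist")["image"]
a=np.hstack([cv2.convertScaleAbs(a,alpha=1.2,beta=10),cv2.resize(c[:,:],(400,400))]);cv2.imwrite("pics/r7.png",a)
E
```

```text
time_s: 16.8
eef_pos: [0.5819, -0.094, 0.0394]
tool_rot: [[0.0, 0.926, 0.377], [-0.0, 0.377, -0.926], [-1.0, 0.0, 0.0]]
ft_force: [2.1, -2.8, 1.1]
width: 0.0596
time_s: 17.42
eef_pos: [0.5782, -0.085, 0.0395]
tool_rot: [[0.001, 0.926, 0.377], [-0.0, 0.377, -0.926], [-1.0, 0.0, 0.001]]
ft_force: [1.5, -3.5, 3.6]
width: 0.0604
time_s: 18.05
eef_pos: [0.5751, -0.0775, 0.0395]
tool_rot: [[0.0, 0.926, 0.377], [0.0, 0.377, -0.926], [-1.0, 0.0, -0.0]]
ft_force: [1.9, -3.2, 3.2]
width: 0.0604
```

View pics/r7.png

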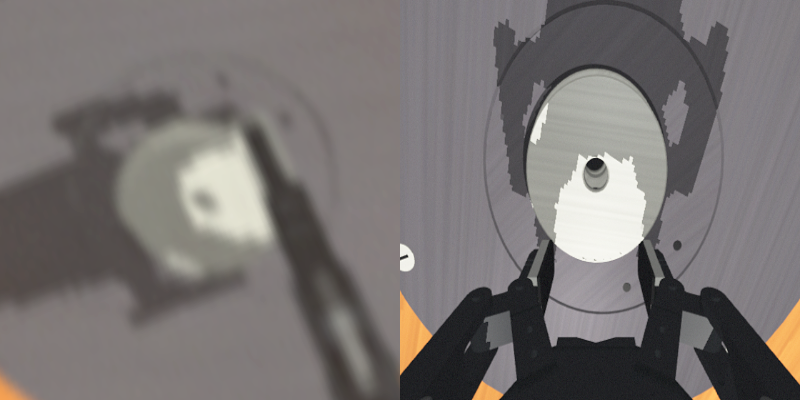

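```bash
python3 -m crank '[[[-0.0004,0.0009,0],0],[[-0.0008,0.0018,0],0],[[-0.0008,0.0018,0],0]]';python3 -m crank '[[[-0.0004,0.0009,0],0],[[-0.0004,0.0009,0],0],[[-0.0004,0.0009,0],0]]'
```

```text
time_s: 18.52
eef_pos: [0.5731, -0.0751, 0.0386]
tool_rot: [[-0.002, 0.926, 0.378], [0.001, 0.378, -0.926], [-1.0, -0.001, -0.002]]
ft_force: [-0.6, -0.2, -0.0]
width: 0.0605
time_s: 18.9
eef_pos: [0.5738, -0.0749, 0.0393]
tool_rot: [[0.0, 0.926, 0.377], [0.0, 0.377, -0.926], [-1.0, 0.0, -0.0]]
ft_force: [0.5, -0.4, 0.3]
width: 0.0601
```

```bash
python3 -m crank '[[[0.002,-0.005,0.02],0],[[0.002,-0.005,0.04],0],[[-0.017,0.04,0.04],0],[[-0.017,0.04,0.04],0],[[-0.017,0.04,0.02],0],[[-0.017,0.04,0.005],0],[[-0.017,0.04,0.001],0],[[-0.017,0.04,-0.001],0],[[-0.017,0.04,-0.003],0],[[-0.017,0.04,-0.005],0],[[-0.017,0.04,-0.006],0],[[-0.017,0.04,-0.006],0]]'; python3 -m crank '[[[0,0,-0.001],0],[[0,0,-0.002],0],[[0,0,-0.002],0]]'
```

```text
time_s: 20.4
eef_pos: [0.5573, -0.0352, 0.0349]
tool_rot: [[0.001, 0.926, 0.377], [-0.001, 0.377, -0.926], [-1.0, 0.001, 0.001]]
ft_force: [-2.0, 0.7, 7.7]
width: 0.0604
time_s: 20.78
eef_pos: [0.5574, -0.0352, 0.0348]
tool_rot: [[0.001, 0.926, 0.377], [-0.001, 0.377, -0.926], [-1.0, 0.001, 0.001]]
ft_force: [-6.5, 1.6, 20.9]
width: 0.0605
```

```bash
python3 -m crank '[[[0,0,0.03],0],[[0,0,0.04],-10],[[0,0,0.04],-20],[[0,0,0.04],-30],[[0,0,0.04],-40],[[0,0,0.04],-50],[[0,0,0.04],-60],[[0,0,0.04],-70],[[0,0,0.04],-80],[[0,0,0.04],-80],[[0,0,0.02],-80],[[0,0,0.008],-80]]'; python3 -m crank '[[[0,0,-0.002],0],[[0,0,-0.004],0],[[0,0,-0.006],0],[[0,0,-0.008],0],[[0,0,-0.008],0],[[0,0,-0.008],0]]'
python3 -m crank '[[[0,0,0.06],0],[[0,0,0.12],0],[[0,0,0.18],0],[[-0.06,-0.03,0.2],0],[[-0.1,-0.09,0.2],0],[[-0.1,-0.15,0.2],0],[[-0.1,-0.2,0.2],0],[[-0.1,-0.25,0.2],0],[[-0.1,-0.25,0.2],0],[[-0.1,-0.25,0.2],0]]'
python3 - <<'E'
from h import *
o=[]
for n in("top","scene"):
    c=viewer.camera(n);parts(c,.040,.5565,-.035,.12);o.append(rect(c,.04,.5565,-.035,.1,400))
cv2.imwrite("pics/r8.png",cv2.convertScaleAbs(np.hstack(o),alpha=1.0,beta=0))
E
```

```text
time_s: 22.28
eef_pos: [0.5564, -0.0349, 0.0387]
tool_rot: [[-0.001, 0.534, -0.845], [0.0, -0.845, -0.534], [-1.0, -0.0, 0.0]]
ft_force: [-0.3, -0.4, -0.7]
width: 0.0604
time_s: 23.02
eef_pos: [0.5573, -0.0351, 0.0348]
tool_rot: [[0.001, 0.533, -0.846], [-0.0, -0.846, -0.533], [-1.0, 0.001, -0.001]]
ft_force: [-6.8, 0.8, 19.2]
width: 0.0603
time_s: 24.28
eef_pos: [0.4566, -0.2847, 0.2314]
tool_rot: [[-0.0, 0.532, -0.847], [0.001, -0.847, -0.532], [-1.0, -0.001, -0.0]]
ft_force: [-0.3, -0.5, 0.1]
width: 0.0598
  part [ 0.5557 -0.0341] eqdia 92.6 encl 94.5
  part [ 0.5568 -0.0356] eqdia 94.7 encl 96.9
```

View pics/r8.png

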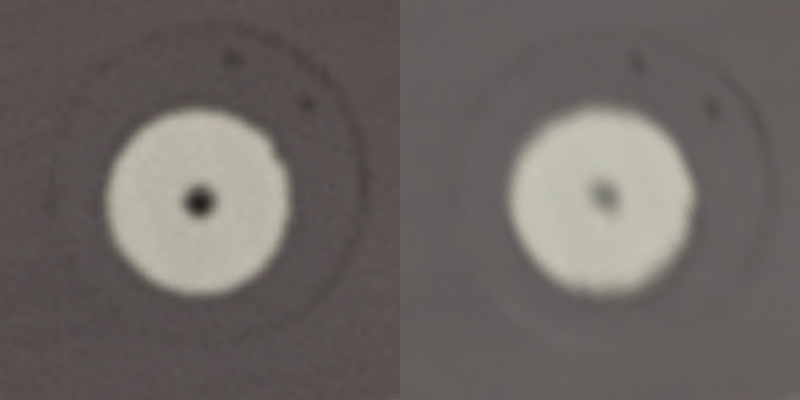

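The picture shows the top washer flat and concentric in the bore, its hole at the crop's middle (200,201) and (604,195). I'm handing in.

```bash
python3 -c "
from rig import close_job
print(close_job())"
```

```text
the job is handed in; nothing more can be done
None
```

All three parts are in the bore as one column: a washer, then the thrust plate, then the other washer. I pushed each one in from behind with the two half-open fingers. The wrist force read no more than about 6 N at the end of each push, and about 22 N in the check presses on the stack.

**Last checks:**
- **Height:** pressing on the top washer along two directions 80° apart, both times the fingers stopped 2.0 mm below where they had touched the base's top. That is the depth a fully home 24 mm column should give.
- **Position:** the last pictures from the top and scene cameras show the top washer as a round disc over the bore. Its centre came out at about (0.556, −0.035), and the two views agree within about 2 mm.
- **Bystanders:** the arm went near none of them, but I did not re-measure where they lie.

None of the checks failed. The top washer hung askew after its first push and dropped in after about 2 mm more. The job was handed in at about 24 s with the arm clear. The hand-in gives no verdict.

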